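# Reset a depth stop and lock it with its jam nut

### The arm

A 6-joint arm with a two-finger parallel gripper is mounted at the origin on a cart in front of the work surface, level with it; the furniture and walls round the work are solid. World frame = base frame: x ahead of the robot, y to its left, z up, the work surface at z = 0. Lengths are in m, angles in degrees, forces in N, time in s.
With the tool pointing down it reaches from about 0.25 to 0.725 m from the base axis. Payload 9.7 kg.
Tool frame: the origin (TCP) lies midway between the tips of the shut fingers; the grasp point (between the pads) lies bot.hold_point_z behind it (bot.hold_point_z is the distance from the TCP to the grasp point, in m); z points along the fingers, y is the line along which they close (so a half turn about z gives the same grasp; the last joint's range is limited). The gripper opens to 85 mm and grips with 20 to 120 N. Pads are 22 mm wide; open, the fingers measure 114 mm over their backs; the gripper's body (76 mm by 85 mm) begins 54 mm behind the grasp point. The pads swing forward as they close: fully open they stand 13 mm farther back than shut.
Start: joints at [-70.015, 4.979, 10.078, 95.1, 0, 90], TCP at [0.188, -0.517, 0.231] pointing down, gripper open.
Joint ranges: [-179.16, 179.16], [-48.56, 103.87], [-65.8, 70.77], [-126.05, 130.52], [-82.76, 87.17], [-180, 180]. Speed limits (degrees/s): [127.2, 127.2, 147.25, 180, 180, 180].

### API

Orientations are given as [roll, pitch, yaw] about the fixed x, y, z axes, in that order (R = Rz(yaw) Ry(pitch) Rx(roll)).
In Python, from workcell import bot, camera, camera_model, ticket gives the robot as it stands.
- The arm moves only by the tool send_rows, never from a script. Its argument "targets" is text: rows parted by semicolons, each of 5 numbers parted by spaces: the shift along the tool's x, y, z in mm, then the turn about the tool's z in degrees, then the closure in counts, from 0 (fully open) to 255 (shut). A call has 1 to 20 rows; each row is the pose to reach, as a shift and turn from the pose commanded when the call began, along the tool's axes at that moment; what a row does not reach only later rows make up. A row lasts 1/8 s, in which the tool goes at most 62.5 mm and 10.7 degrees, less where a joint would pass 70% of its speed; a pose out of reach is approached as far as the arm can. A call with a gripper value outside its range is refused whole. The fingers move at their own pace and stop on an object; "newtons" is the grip in N (left out, the last holds). Time passes only in rows, so rows that repeat a pose let the fingers close. It gives the time, the measured TCP pose, the force, the opening and the grip force at its end, in the units of the state.
- bot.get_obs(): the state, without advancing time (a new reading comes with each control period).
- camera(name): name is "scene" or "top" or "wrist"; returns the picture (480x640x3 uint8, blue, green, red); there is no depth.
- camera_model(name): a dict with "K" (3x3 intrinsics, pixels), "dist_coeffs" ([k1, k2, p1, p2, k3] as OpenCV has them; the pictures are not rectified), "pose" (4x4, takes a point from camera to world coordinates); the wrist camera has in their place "T_tool_cam" (4x4, takes a point from camera to tool coordinates, whose origin is the TCP and whose axes are the flange's). Camera axes: x right, y down, z forward; pixel columns grow to the right and rows downward; lengths in m; the calibration is good to about 2 mm. A picture is of the moment at which its call begins: read the wrist's pose just before it. camera_model takes no time and is no camera call.
- ticket.job_done(): hands the job in; it is judged then, once.
The state is a dict: "time": time; "q": joint angles; "qd": joint speeds; "joint_efforts": joint torques, N m; "ee_pos": TCP position; "tcp_rot": TCP orientation; "wrist_force": force on the tool from outside, world axes, zero at the start; "torque": the same for the moment, N m; "opening": finger opening in m; "grasp_force": force on a finger pad.
Only numpy, scipy, OpenCV 4.12 (cv2) and the standard library are available. Lean on these libraries where they do the work, as an engineer would, in place of code of your own. Each camera call takes 0.05 s, during which the arm holds its last target. There are 200 camera calls.

### The job

Set the depth stop on the foam-trimming gauge for the next batch: swing the red-handled jam-nut lever well round anticlockwise to loosen it, turn the black bar knob until its white pointer lines up with the red tab on the scale, then swing the lever back clockwise until the nut is firmly tight again. Turn the knob only while the nut is loose, leave the red tab where it is, and do not push the tape measure, masking tape or screw jar about.

Things in the scene. Friction and masses are not known exactly. Their poses are not given: they have to be found in the camera images.
- depth_stop: the fixed gauge: plywood base 130 x 140 x 12 mm screwed to the table, grey C-bracket with its post at the far side and its arm top 90 mm above the table, blue scale quadrant with yellow ticks on its left (+y) side, 60 mm in radius (top 112 mm above the table). Origin on the table under the vertical axis shared by jam nut and adjuster screw; x points away from the robot to the post, y to its left and the middle of the scale, z up. The post is 52 mm wide and spans x 49 to 71 mm
- jam_lever_grip (a point): centre of the red upright handle at the end of the jam-nut lever: a round peg 17 mm in diameter and 50 mm tall (this point 27 mm above its lower end, 23 mm below its top, 133 mm above the table), standing 100 mm from the axis; the steel lever arm below it, 12 mm thick, is centred 100 mm above the table. It runs on a horizontal circle of 100 mm radius about the axis, on the robot's side. It takes about 5 N at the handle and stays where it is left
- jam_nut (a joint): jam nut angle in rad, growing as it is turned clockwise seen from above. 0 = fully loose stop, 1.25 = fully tight stop. Below 0.5 it is loose, above 1.0 firmly tight; it starts tight, and the knob must not be turned then. The lever points, in the gauge's frame, at the angle 3.76 rad minus this value, counted anticlockwise from the gauge's x
- stop_knob_grip (a point): on the axis, at gripping height of the black bar knob of the adjuster screw: the bar is 52 mm long, 16 mm thick and 44 mm tall, standing on a round flange 56 mm in diameter; this point lies 148 mm above the table, 17 mm below the top of the bar and 26 mm above the flange. Its x axis runs along the bar, its y axis across the bar towards the white pointer, z up
- stop_screw (a joint): adjuster screw angle in rad, growing clockwise seen from above, end stops at -1.0 and 1.0; at 0 the pointer is at the middle of the scale (the gauge's y). Turning it clockwise lowers the depth foot by 6 mm a rad. Turns with about 0.15 N m and stays where it is left
- pointer_tip (a point): outer end of the white pointer blade fixed to the knob flange at right angles to the bar, 49 mm from the axis, 116 mm above the table
- target_tab_tip (a point): inner end of the red target tab (18 x 9 x 7 mm, stiff on its track at the rim of the scale), 49 mm from the axis, 116 mm above the table; it is at the angle wanted of the pointer, always clockwise of where the pointer starts
- tape_measure: yellow tape measure, 68 x 85 x 34 mm, left of the gauge; origin under its centre
- masking_tape: roll of masking tape lying flat, 105 mm across, 24 mm tall, right of the gauge; origin under its centre
- screw_jar: white jar with a red lid, 64 mm across, 82 mm tall, at the far left; origin under its centre

How it is judged:
By the outcome, as a careful person would: the job done as asked, in the order asked, and still so for the second after the job is handed in, with the robot touching nothing.
It also fails if it takes over 58 s, if anything falls off the work surface, if the arm or the gripper's body presses on something with over 40 N, if the wrist force passes 120 N, or if a joint passes its speed limit or range.

## Working session

There is one attempt and no reset: what is moved stays moved. The work goes in short steps, Python scripts to look and compute and a tool call to move; the robot and the scene stay as the last step left them, time stands still between calls to the robot, and variables do not carry over. Pictures are saved under pics/ and viewed, at most 10 in all, crops included, and the job is handed in when it is done.

Besides the shell and the picture viewer there is one more tool, called after ">>>" as name(argument=value, ...) on one line, values as JSON. send_rows: Moves the arm, as the interface text tells. Its arguments: {"type":"object","properties":{"targets":{"type":"string"},"newtons":{"type":"number"}},"required":["targets"]}

```bash
mkdir -p pics; python3 - <<'E'
from workcell import bot,camera,camera_model
import cv2,numpy as np
o=bot.get_obs();print(o['time'],o['ee_pos'],o['tcp_rot'],o['opening'],bot.hold_point_z)
for n in('scene','top'):
    cv2.imwrite(f'pics/{n}0.png',camera(n));m=camera_model(n);print(n,m['K'],m['dist_coeffs'],m['pose'])
print(camera_model('wrist'))
E
```

```text
0.0 [ 0.18791137 -0.51667038  0.23059957] [-1.79927044e+02 -3.86261102e-04  1.99852119e+01] 0.08546207785528918 0.0187
scene [[443.54224184   0.         311.62298601]
 [  0.         443.54224184 233.22601572]
 [  0.           0.           1.        ]] [-0.07278762  0.          0.          0.          0.        ] [[ 0.80201381 -0.45554545  0.3863317   0.2398071 ]
 [-0.59726119 -0.61950148  0.50940847 -0.40146018]
 [ 0.00727435 -0.63929356 -0.76892836  0.76660164]
 [ 0.          0.          0.          1.        ]]
top [[464.72443167   0.         313.09995257]
 [  0.         464.72443167 234.48762164]
 [  0.           0.           1.        ]] [-0.08088464  0.          0.          0.          0.        ] [[-0.15001569 -0.9676433   0.20288353  0.40196316]
 [-0.98867743  0.14754796 -0.02732276  0.04264341]
 [-0.00349637 -0.20468521 -0.97882161  0.99777994]
 [ 0.          0.          0.          1.        ]]
{'K': array([[337.34298738,   0.        , 314.43545939],
       [  0.        , 337.34298738, 242.20768396],
       [  0.        ,   0.        ,   1.        ]]), 'dist_coeffs': array([-0.04143857,  0.        ,  0.        ,  0.        ,  0.        ]), 'T_tool_cam': array([[ 3.42740559e-04, -9.51927495e-01, -3.06323238e-01,
         7.94068876e-02],
       [ 9.99999882e-01,  4.31711713e-04, -2.22698516e-04,
        -9.13893803e-05],
       [ 3.44236171e-04, -3.06323125e-01,  9.51927531e-01,
        -1.42830539e-01],
       [ 0.00000000e+00,  0.00000000e+00,  0.00000000e+00,
         1.00000000e+00]])}
```

View pics/top0.png

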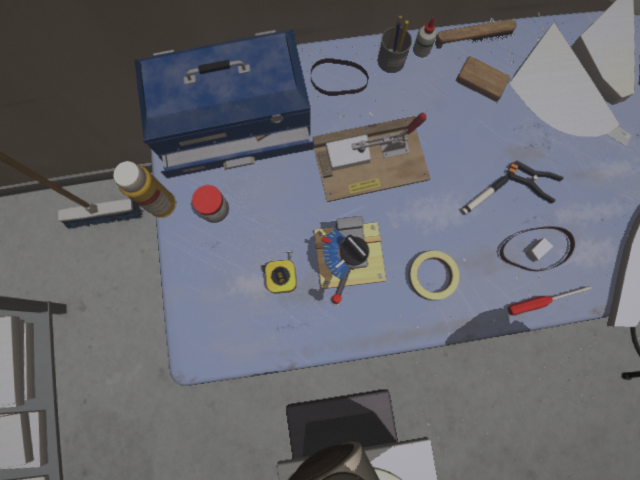

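View pics/scene0.png

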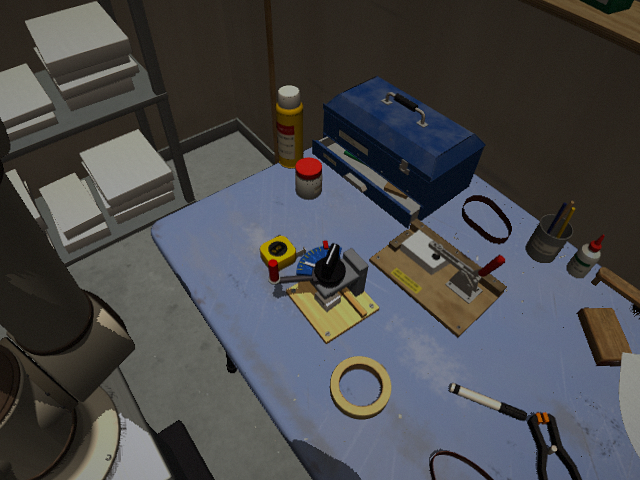

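```bash
cat > h.py <<'E'
from workcell import bot,camera,camera_model
import cv2,numpy as np
from scipy.spatial.transform import Rotation as R
def pose(n):
    m=camera_model(n)
    if n!='wrist': return m,np.array(m['pose'])
    o=bot.get_obs();T=np.eye(4);T[:3,:3]=R.from_euler('xyz',o['tcp_rot'],degrees=True).as_matrix();T[:3,3]=o['ee_pos']
    return m,T@m['T_tool_cam']
def ray(mT,uv):
    m,T=mT
    p=cv2.undistortPoints(np.array([[uv]],float),m['K'],np.array(m['dist_coeffs']))[0,0]
    return T[:3,3],T[:3,:3]@np.r_[p,1]
def onz(mT,uv,z):
    c,d=ray(mT,uv);return c+d*(z-c[2])/d[2]
def tri(a,b):
    (c1,d1),(c2,d2)=a,b
    s=np.linalg.lstsq(np.c_[d1,-d2],c2-c1,rcond=None)[0]
    p,q=c1+s[0]*d1,c2+s[1]*d2
    return (p+q)/2,np.linalg.norm(p-q)
E
python3 - <<'E'
from h import *
t=pose('top');s=pose('scene')
i=cv2.imread('pics/top0.png')[215:315,300:400];j=cv2.imread('pics/scene0.png')[225:345,255:390]
cv2.imwrite('pics/crop0.png',np.hstack([cv2.resize(i,(400,400),interpolation=2)[:, :],cv2.resize(j,(400,400),interpolation=2)]))
print('knob',onz(t,(354,250),.15));print('peg top',onz(t,(337,299),.156));
print(tri(ray(t,(337,299)),ray(s,(272,263))))
E
```

```text
knob [ 0.53725861 -0.05148342  0.15      ]
peg top [ 0.45258733 -0.00560125  0.156     ]
(array([ 0.45389847, -0.00630503,  0.15112441]), np.float64(0.0021990543881672733))
```

View pics/crop0.png

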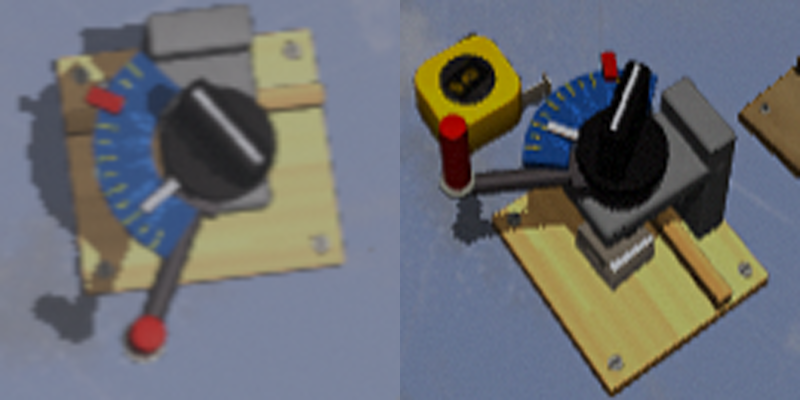

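>>> send_rows(targets="480 -320 -40 48 0;480 -320 -40 48 0;480 -320 -40 48 0;480 -320 -40 48 0;480 -320 -40 48 0;480 -320 -40 48 0;480 -320 -40 48 0;480 -320 -40 48 0;480 -320 -40 48 0;480 -320 -40 48 0;480 -320 -40 48 0;480 -320 -40 48 0;480 -320 -40 48 0", newtons=60)

```text
time: 1.72
ee_pos: [0.4702, -0.186, 0.2708]
tcp_rot: [-177.3, 0.1, -23.0]
wrist_force: [-0.1, 0.4, -0.6]
opening: 0.0853
grasp_force: 0.0
```

```bash
python3 - <<'E'
from h import *
o=bot.get_obs();print(o['time'],o['q'],o['qd'],o['ee_pos'],o['tcp_rot'])
np.save('wT1.npy',pose('wrist')[1]);cv2.imwrite('pics/w1.png',camera('wrist'))
E
```

```text
1.725 [-2.30740535e+01  4.65583829e-02  9.36932017e+00  9.94470989e+01
  2.65073962e+00  1.79945461e+02] [ 0.81226993  1.80714607  2.29396062  0.41210976  0.27012773 -0.06657406] [ 0.47023425 -0.18599354  0.27077244] [-1.77349143e+02  1.21814772e-01 -2.30195727e+01]
```

View pics/w1.png

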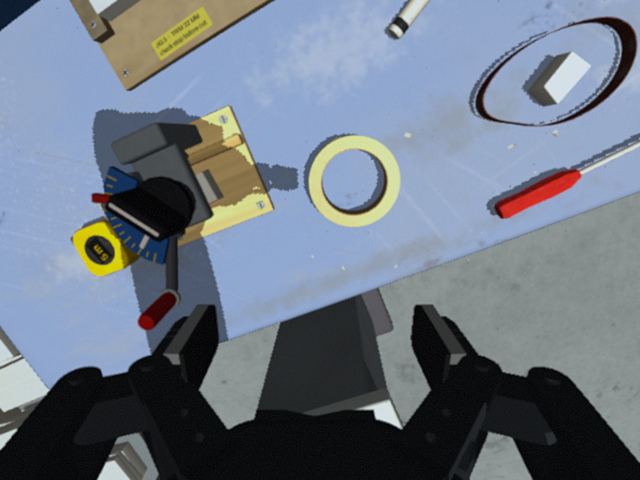

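>>> send_rows(targets="0 0 0 -10 0;0 0 0 -20 0;0 0 0 -30 0;0 0 0 -40 0;0 0 0 -50 0;0 0 0 -60 0;0 0 0 -70 0;0 0 0 -80 0;0 0 0 -90 0;0 0 0 -90 0;0 0 0 -90 0")

```text
time: 3.15
ee_pos: [0.4703, -0.1857, 0.2708]
tcp_rot: [-179.9, -2.7, 66.8]
wrist_force: [0.5, -0.6, 0.0]
opening: 0.0855
grasp_force: 0.0
```

```bash
python3 - <<'E'
from h import *
o=bot.get_obs();print(o['time'],o['q'],o['ee_pos'],o['tcp_rot'])
E
```

```text
3.15 [-2.30411964e+01  2.20079408e-02  9.35168403e+00  9.94405248e+01
  2.65312781e+00  9.01626219e+01] [ 0.47025948 -0.18567635  0.27083396] [-179.88149714   -2.65279719   66.79087093]
```

```bash
python3 - <<'E'
from h import *
t=pose('top');s=pose('scene');w=(camera_model('wrist'),np.load('wT1.npy'))
i=cv2.imread('pics/top0.png')[215:315,300:400].astype(int)
def cen(im,off,f):
    b,g,r=[im[...,k].astype(int) for k in range(3)]
    m=((r>130)&(g<70)&(b<80)).astype(np.uint8)
    n,l,st,c=cv2.connectedComponentsWithStats(m)
    return [(c[k]+off,st[k]) for k in range(1,n) if st[k,4]>8]
for c in cen(i,[300,215],0):print('top red',c, onz(t,c[0],.156),onz(t,c[0],.1195))
W=cv2.imread('pics/w1.png')
for c in cen(W[150:345,50:220],[50,150],0):print('w red',c)
for n,c,p in(('top',t,[(377.5,222.5),(385.7,280.7),(321.2,288.2)]),('w',w,[(230,106),(273,209)])):
    P=[onz(c,q,.012) for q in p];print(n,[x.round(4) for x in P],[np.degrees(np.arctan2(*(b-a)[:2][::-1])) for a,b in zip(P,P[1:])],[np.linalg.norm(b-a) for a,b in zip(P,P[1:])])
print(tri(ray(t,(337,299)),ray(w,(147,323))),onz(w,(147,323),.156))
# knob bar line in top: from crop (195,88)-(262,162)
for q in[(195,88),(262,162)]:print('bar',onz(t,(300+q[0]/4,215+q[1]/4),.165))
for q in[(145,208),(178,180)]:print('ptr',onz(t,(300+q[0]/4,215+q[1]/4),.117))
E
```

```text
top red (array([325.62068966, 239.34482759]), array([22, 22,  8,  6, 29], dtype=int32)) [ 0.56389773 -0.0023344   0.156     ] [ 0.57091929 -0.00428466  0.1195    ]
top red (array([336.7254902 , 297.76470588]), array([33, 79,  8,  9, 51], dtype=int32)) [ 0.45485079 -0.00546529  0.156     ] [ 0.45714402 -0.00755131  0.1195    ]
top [array([ 0.6115, -0.1278,  0.012 ]), array([ 0.4837, -0.1225,  0.012 ]), array([0.4888, 0.0156, 0.012 ])] [np.float64(177.64908239980463), np.float64(87.88737663596532)] [np.float64(0.12794048596621574), np.float64(0.13820137357980578)]
w [array([ 0.6131, -0.1291,  0.012 ]), array([ 0.4867, -0.124 ,  0.012 ])] [np.float64(177.70864199625248)] [np.float64(0.1264878791263892)]
(array([ 0.45343818, -0.00549205,  0.15284576]), np.float64(0.0014431613251195611)) [ 0.45514289 -0.0078145   0.156     ]
bar [ 0.56010536 -0.04436009  0.165     ]
bar [ 0.52171723 -0.06877958  0.165     ]
ptr [ 0.51516697 -0.01612172  0.117     ]
ptr [ 0.52611264 -0.0338995   0.117     ]
```

```bash
cat >> h.py <<'E'
def rel(p,yaw):
    o=bot.get_obs();M=R.from_euler('xyz',o['tcp_rot'],degrees=True).as_matrix()
    d=(M.T@(np.array(p)-o['ee_pos']))*1000
    t=-(yaw-o['tcp_rot'][2]);t=(t+180)%360-180
    print(d.round(1),round(t,1))
E
python3 - <<'E'
from h import *
rel([.4545,-.0065,.25],151);rel([.4545,-.0065,.114],151)
E
```

```text
[157.3 -85.   28.3] -84.2
[151.  -84.8 164.2] -84.2
```

>>> send_rows(targets="20 -10 0 -10 0;40 -21 0 -20 0;60 -32 5 -30 0;80 -42 10 -40 0;100 -53 15 -50 0;120 -64 20 -60 0;140 -75 25 -70 0;157 -85 28 -80 0;157 -85 28 -84 0;157 -85 28 -84 0;157 -85 28 -84 0;157 -85 28 -84 0")

```text
time: 4.65
ee_pos: [0.4538, -0.0071, 0.2502]
tcp_rot: [177.4, -0.4, 150.9]
wrist_force: [-0.2, 0.3, 0.2]
opening: 0.0854
grasp_force: 0.0
```

```bash
python3 - <<'E'
from h import *
o=bot.get_obs();print(o['time'],o['q'],o['ee_pos'],o['tcp_rot'])
w=pose('wrist');im=camera('wrist');cv2.imwrite('pics/w2.png',im)
m,T=w
for nm,p in(('peg',[.4545,-.0065,.156]),('axis',[.541,-.055,.165])):
    c=np.linalg.inv(T)@np.r_[p,1];print(nm,cv2.projectPoints(c[None,:3],np.zeros(3),np.zeros(3),m['K'],np.array(m['dist_coeffs']))[0].ravel())
rel([.4545,-.0065,.114],151)
E
```

```text
4.65 [-2.48046011 -8.49933446 -0.97430381 96.70056715  2.52638405 26.6326511 ] [ 0.45380629 -0.00708413  0.2502385 ] [177.37208142  -0.39505594 150.91413029]
peg [308.61885818 245.73454175]
axis [309.20443354 365.86038712]
[ -1.3  -5.4 136.1] -0.1
```

View pics/w2.png

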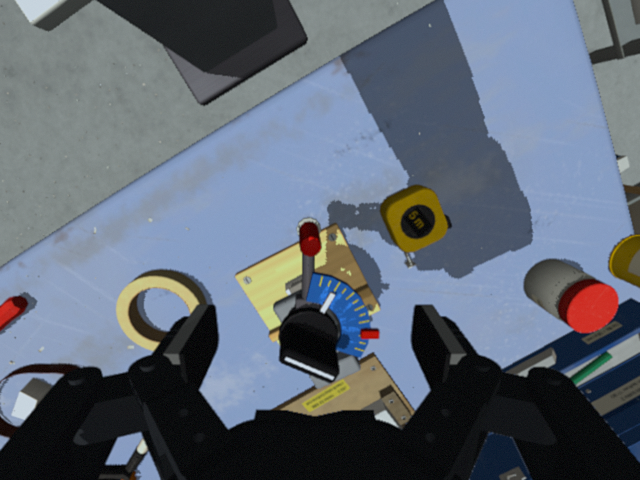

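>>> send_rows(targets="0 -2 45 0 0;-1 -4 90 0 0;-1 -5 125 0 0;-1 -5 136 0 0;-1 -5 136 0 0;-1 -5 136 0 255;-1 -5 136 0 255;-1 -5 136 0 255;-1 -5 136 0 255;-1 -5 136 0 255;-1 -5 136 0 255;-1 -5 136 0 255;-1 -5 136 0 255", newtons=50)

```text
time: 6.32
ee_pos: [0.4546, -0.0057, 0.1147]
tcp_rot: [177.4, -0.3, 151.0]
wrist_force: [-0.5, 3.7, 5.6]
opening: 0.0162
grasp_force: 48.5
```

```bash
python3 - <<'E'
from h import *
o=bot.get_obs();print(o['time'],o['q'],o['ee_pos'],o['tcp_rot'],o['wrist_force'])
c=np.array([.541,-.055]);v=o['ee_pos'][:2]-c;print(np.linalg.norm(v),np.degrees(np.arctan2(v[1],v[0])))
# arc rows rel to commanded start; rotate about axis, 57deg
M=R.from_euler('xyz',o['tcp_rot'],degrees=True).as_matrix()
for a in np.arange(6,61,6):
    p=R.from_euler('z',a,degrees=True).as_matrix()@np.r_[v,0]-np.r_[v,0]
    print(a,(M.T@p*1000).round(0),-a)
E
```

```text
6.325 [ -2.29777794  -9.75821033 -17.08938459  81.79446031   2.51982828
  26.68540209] [ 0.45464617 -0.00570267  0.11465122] [177.35591448  -0.34993602 151.04412632] [-0.45302275  3.71887113  5.61917105]
0.09943445345647979 150.27899209316143
6 [ -0. -10.  -0.] -6
12 [ -2. -21.  -1.] -12
18 [ -4. -31.  -1.] -18
24 [ -8. -41.  -2.] -24
30 [-13. -50.  -2.] -30
36 [-18. -59.  -3.] -36
42 [-25. -67.  -3.] -42
48 [-32. -74.  -4.] -48
54 [-40. -81.  -4.] -54
60 [-49. -87.  -4.] -60
```

>>> send_rows(targets="0 -5 0 -3 255;0 -10 0 -6 255;-1 -16 0 -9 255;-2 -21 -1 -12 255;-4 -31 -1 -18 255;-8 -41 -2 -24 255;-13 -50 -2 -30 255;-18 -59 -3 -36 255;-25 -67 -3 -42 255;-32 -74 -4 -48 255;-40 -81 -4 -54 255;-45 -85 -4 -57 255;-45 -85 -4 -57 255;-45 -85 -4 -57 255")

```text
time: 8.07
ee_pos: [0.4533, -0.1023, 0.1146]
tcp_rot: [178.3, 2.1, -152.0]
wrist_force: [3.3, 0.6, 4.8]
opening: 0.0156
grasp_force: 48.5
```

```bash
python3 - <<'E'
from h import *
o=bot.get_obs();print(o['time'],o['q'],o['ee_pos'],o['tcp_rot'],o['wrist_force'],o['grasp_force'])
c=np.array([.541,-.055]);v=o['ee_pos'][:2]-c;print(np.linalg.norm(v),np.degrees(np.arctan2(v[1],v[0])))
rel(np.r_[o['ee_pos'][:2],.25],o['tcp_rot'][2])
E
```

```text
8.075 [-14.32818148  -7.86948887 -15.44289217  82.02176527   2.62281253
 -42.3284217 ] [ 0.45332202 -0.10232731  0.11456218] [ 178.33297268    2.06522231 -152.02054151] [3.34136702 0.62281221 4.82901896] 48.5249000787735
0.09963585435671331 -151.64046640061517
[  -4.9    3.9 -135.3] 0.0
```

>>> send_rows(targets="0 0 0 0 0;0 0 0 0 0;0 0 0 0 0;0 0 0 0 0;-1 1 -40 0 0;-3 3 -90 0 0;-5 4 -140 0 0;-5 4 -155 0 0;-55 4 -155 0 0;-105 4 -155 -5 0;-105 4 -155 -5 0;-105 4 -155 -5 0;-105 4 -155 -5 0")

```text
time: 9.7
ee_pos: [0.5401, -0.0565, 0.2727]
tcp_rot: [178.4, 2.1, -147.1]
wrist_force: [-0.4, 0.2, -0.4]
opening: 0.0855
grasp_force: 0.0
```

```bash
python3 - <<'E'
from h import *
o=bot.get_obs();print(o['time'],o['q'],o['ee_pos'],o['tcp_rot'])
w=pose('wrist');np.save('wT3.npy',w[1]);im=camera('wrist');cv2.imwrite('pics/w3.png',im)
cv2.imwrite('pics/w3c.png',cv2.resize(im[130:330,190:430],(720,600),interpolation=2))
m,T=w
for nm,p in(('axis',[.541,-.055,.165]),('peg',[.4533,-.1023,.156])):
    c=np.linalg.inv(T)@np.r_[p,1];print(nm,cv2.projectPoints(c[None,:3],np.zeros(3),np.zeros(3),m['K'],np.array(m['dist_coeffs']))[0].ravel())
E
```

```text
9.7 [ -7.324175     4.5043949   14.19577878  99.07462551   2.58240012
 -40.26417907] [ 0.54013686 -0.05647815  0.27273692] [ 178.42754032    2.13949611 -147.07545842]
axis [311.61297497 235.36638695]
peg [322.46118651  97.96771972]
```

View pics/w3c.png

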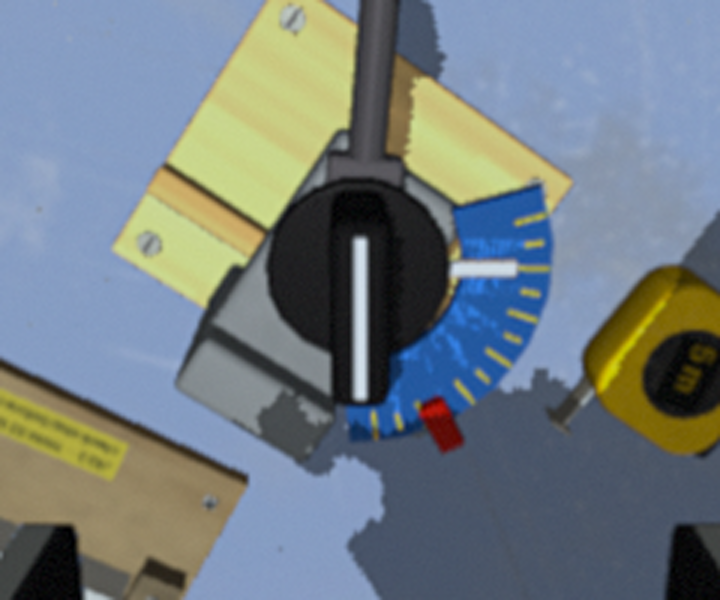

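```bash
cat > ang.py <<'E'
from h import *
def f(u,v): return (190+u/3,130+v/3)
w=(camera_model('wrist'),np.load('wT3.npy'))
a=onz(w,f(360,320),.165);b=onz(w,f(360,267),.122)
print('axis',a,b)
def red(im):
    x=im.astype(int);m=((x[...,2]>110)&(x[...,1]<60)&(x[...,0]<70)).astype(np.uint8);return cv2.connectedComponentsWithStats(m)
E
python3 - <<'E'
from ang import *
c=(a+b)/2
for n,q,z in(('tip',f(517,268),.117),('root',f(455,268),.117),('tabin',f(431,402),.119),('tabin.116',f(431,402),.116),('tabc',f(441,425),.119)):
    p=onz(w,q,z);v=(p-c)[:2];print(n,p.round(4),np.linalg.norm(v),np.degrees(np.arctan2(v[1],v[0])))
rel([*c[:2],.1295],-147);rel([*c[:2],.185],-147)
E
```

```text
axis [ 0.54256825 -0.05547828  0.165     ] [ 0.54067329 -0.05591601  0.122     ]
tip [ 0.5163 -0.0146  0.117 ] 0.048290495440225595 121.56748186937283
root [ 0.5266 -0.0305  0.117 ] 0.029322887121199192 120.91100630529372
tabin [ 0.5666 -0.0124  0.119 ] 0.0499898329173188 59.97664972383061
tabin.116 [ 0.5676 -0.0115  0.116 ] 0.051291825540476337 59.57548591546721
tabc [ 0.5716 -0.0052  0.119 ] 0.05870612634131574 59.33431852938081
[  3.7  -4.  143.3] -0.1
[ 1.6 -2.5 87.9] -0.1
```

>>> send_rows(targets="1 -1 45 0 0;2 -3 90 0 0;3 -4 125 0 0;4 -4 143 0 0;4 -4 143 0 0;4 -4 143 0 255;4 -4 143 0 255;4 -4 143 0 255;4 -4 143 0 255;4 -4 143 0 255;4 -4 143 0 255;4 -4 143 0 255;4 -4 143 0 255", newtons=50)

```text
time: 11.38
ee_pos: [0.5423, -0.0554, 0.13]
tcp_rot: [178.5, 2.2, -147.0]
wrist_force: [-0.6, 1.0, 5.0]
opening: 0.0154
grasp_force: 49.4
```

```bash
python3 - <<'E'
from h import *
o=bot.get_obs();print(o['time'],o['ee_pos'],o['tcp_rot'],o['wrist_force'],o['torque'])
E
```

```text
11.375 [ 0.54230664 -0.05543561  0.12996626] [ 178.47137114    2.17520603 -147.0113335 ] [-0.61910566  0.975018    4.99668802] [-0.78115576 -0.33517971 -0.11160253]
```

>>> send_rows(targets="0 0 0 3 255;0 0 0 8 255;0 0 0 14 255;0 0 0 20 255;0 0 0 26 255;0 0 0 32 255;0 0 0 38 255;0 0 0 44 255;0 0 0 50 255;0 0 0 55 255;0 0 0 59 255;0 0 0 61.5 255;0 0 0 61.5 255;0 0 0 61.5 255")

```text
time: 13.12
ee_pos: [0.5421, -0.0557, 0.13]
tcp_rot: [177.4, -0.3, 151.5]
wrist_force: [-0.7, 1.3, 6.9]
opening: 0.0154
grasp_force: 63.2
```

```bash
python3 - <<'E'
from h import *
o=bot.get_obs();print(o['time'],o['q'],o['ee_pos'],o['tcp_rot'],o['wrist_force'],o['torque'])
rel([.5416,-.0557,.25],o['tcp_rot'][2])
im=camera('wrist');cv2.imwrite('pics/w4c.png',cv2.resize(im[100:400,140:500],(720,600),interpolation=2))
E
```

```text
13.125 [-7.17968185  2.77240393 -3.4844725  83.09134437  2.50981387 21.31944709] [ 0.54213183 -0.05571294  0.12995238] [177.42497307  -0.30497376 151.52200328] [-0.72353544  1.25211768  6.92831904] [-1.46773337  0.54265423 -0.08703524]
[   1.1    5.2 -119.9] 0.0
```

View pics/w4c.png

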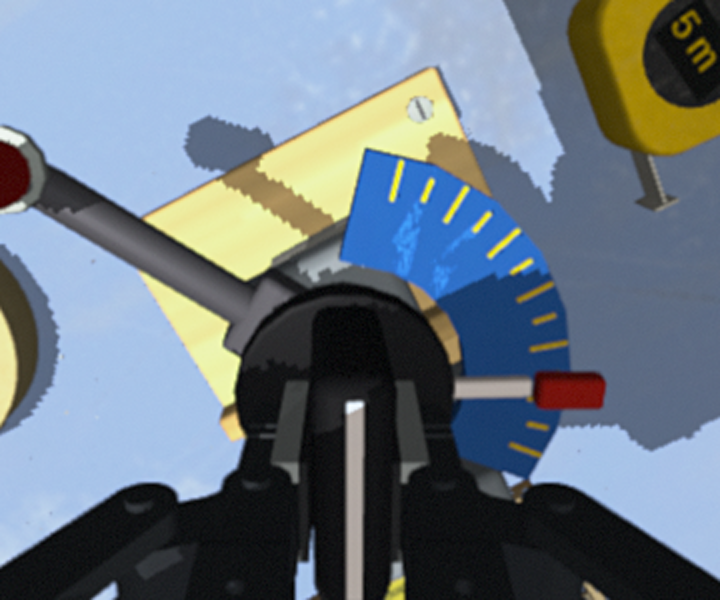

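```bash
cat > m4.py <<'E'
from h import *
w=pose('wrist');im=camera('wrist')
o=bot.get_obs();M=R.from_euler('xyz',o['tcp_rot'],degrees=True).as_matrix()
x=im.astype(int);b,g,r=x[...,0],x[...,1],x[...,2]
def pts(mask,box,z):
    v,u=np.nonzero(mask[box[1]:box[3],box[0]:box[2]])
    return np.array([onz(w,(a+box[0],c+box[1]),z) for a,c in zip(u,v)])
W=pts((b>110)&(abs(r-g)<45)&(r>120)&(abs(b-r)<60),(370,282,406,302),.1165)
T=pts((r>90)&(g<60)&(b<60),(400,275,450,310),.1195)
ax=np.array([.5416,-.0557])
for n,P in(('ptr',W),('tab',T)):
    v=P[:,:2]-ax;rr=np.hypot(*v.T);an=np.degrees(np.arctan2(v[:,1],v[:,0]))
    print(n,len(P),rr.min(),rr.max(),an.mean(),np.median(an),an.min(),an.max())
    l=cv2.fitLine(P[:,:2].astype(np.float32),2,0,.01,.01).ravel();print(' line dir',np.degrees(np.arctan2(l[1],l[0])),' offset from axis mm',1000*(l[0]*(ax-l[2:])[1]-l[1]*(ax-l[2:])[0]))
E
python3 m4.py
```

```text
ptr 311 0.030319414373383178 0.049063365068551246 59.4262861675534 59.47032256411185 55.009076387494545 63.27081023992492
 line dir 61.01825  offset from axis mm 1.0813413019018294
tab 440 0.050576813687280966 0.06729526061392904 59.69865453427925 59.73106121243607 55.50233025130851 63.769285495035994
 line dir 59.87931  offset from axis mm 0.18474209933042052
```

>>> send_rows(targets="0 0 0 0 0;0 0 0 0 0;0 0 0 0 0;0 0 0 0 0;0 2 -45 0 0;1 4 -90 0 0;1 5 -120 0 0;1 5 -120 0 0;1 5 -120 0 0")

```text
time: 14.35
ee_pos: [0.5414, -0.0557, 0.2486]
tcp_rot: [177.4, -0.4, 151.5]
wrist_force: [0.2, -0.0, -0.6]
opening: 0.0855
grasp_force: 0.0
```

```bash
python3 - <<'E'
from h import *
o=bot.get_obs();print(o['time'],o['ee_pos'],o['tcp_rot'])
np.save('wT5.npy',pose('wrist')[1]);im=camera('wrist');cv2.imwrite('pics/w5c.png',cv2.resize(im[130:330,190:430],(720,600),interpolation=2))
rel([.4533,-.1023,.25],-152);rel([.4533,-.1023,.1146],-152)
E
```

```text
14.35 [ 0.54143008 -0.05565121  0.24862706] [177.3851045   -0.42293138 151.52638694]
[ 55.1 -82.8  -5.1] -56.5
[ 54.  -89.  130.2] -56.5
```

View pics/w5c.png

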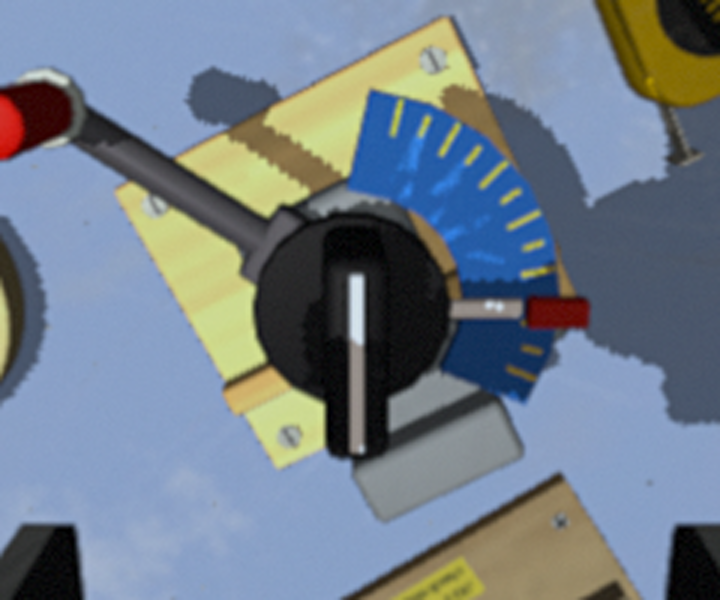

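>>> send_rows(targets="10 -15 -5 -9 0;20 -30 -5 -19 0;30 -45 -5 -29 0;40 -60 -5 -39 0;50 -75 -5 -49 0;55 -83 -5 -56 0;55 -84 15 -56.5 0;54 -86 60 -56.5 0;54 -88 100 -56.5 0;54 -89 125 -56.5 0;54 -89 130 -56.5 0;54 -89 130 -56.5 0;54 -89 130 -56.5 255;54 -89 130 -56.5 255;54 -89 130 -56.5 255;54 -89 130 -56.5 255;54 -89 130 -56.5 255;54 -89 130 -56.5 255;54 -89 130 -56.5 255;54 -89 130 -56.5 255", newtons=60)

```text
time: 16.9
ee_pos: [0.4539, -0.1024, 0.1163]
tcp_rot: [178.3, 2.0, -152.0]
wrist_force: [-3.3, 2.9, 4.2]
opening: 0.0155
grasp_force: 58.4
```

```bash
python3 - <<'E'
from h import *
o=bot.get_obs();print(o['time'],o['ee_pos'],o['tcp_rot'],o['wrist_force'])
c=np.array([.5416,-.0557]);v=o['ee_pos'][:2]-c;print(np.linalg.norm(v),np.degrees(np.arctan2(v[1],v[0])))
M=R.from_euler('xyz',o['tcp_rot'],degrees=True).as_matrix()
for a in np.arange(-6,-70,-6):
    p=R.from_euler('z',a,degrees=True).as_matrix()@np.r_[v,0]-np.r_[v,0]
    print(a,(M.T@p*1000).round(0),-a)
E
```

```text
16.9 [ 0.45389242 -0.10242851  0.11633209] [ 178.26317815    2.01168603 -152.00468803] [-3.30542761  2.92909484  4.17609202]
0.09937893684079423 -151.9523715413696
-6 [-1. 10.  0.] 6
-12 [-2. 21.  1.] 12
-18 [-5. 31.  1.] 18
-24 [-9. 40.  2.] 24
-30 [-13.  50.   2.] 30
-36 [-19.  58.   2.] 36
-42 [-25.  66.   3.] 42
-48 [-33.  74.   3.] 48
-54 [-41.  80.   4.] 54
-60 [-50.  86.   4.] 60
-66 [-59.  91.   5.] 66
```

>>> send_rows(targets="0 5 0 3 255;-1 10 0 6 255;-1 16 0 9 255;-2 21 1 12 255;-5 31 1 18 255;-9 40 2 24 255;-13 50 2 30 255;-19 58 2 36 255;-25 66 3 42 255;-33 74 3 48 255;-41 80 4 54 255;-45 83 4 57 255;-50 86 4 60 255;-53 88 4 62 255;-53 88 4 62 255;-53 88 4 62 255")

```text
time: 18.9
ee_pos: [0.4579, 0.0003, 0.1162]
tcp_rot: [177.5, -0.8, 146.0]
wrist_force: [-7.5, 2.9, 5.9]
opening: 0.0155
grasp_force: 64.6
```

```bash
python3 - <<'E'
from h import *
o=bot.get_obs();print(o['time'],o['ee_pos'],o['tcp_rot'],o['wrist_force'])
c=np.array([.5416,-.0557]);v=o['ee_pos'][:2]-c;a=np.degrees(np.arctan2(v[1],v[0]));print(np.linalg.norm(v),a,3.76-np.radians(a+2.3))
rel(np.r_[o['ee_pos'][:2],.25],o['tcp_rot'][2])
E
```

```text
18.9 [4.57911875e-01 2.68299944e-04 1.16212067e-01] [177.53367527  -0.75246883 146.04245267] [-7.48140043  2.86035826  5.89319976]
0.10067846288035186 146.22649091648537 1.1677237070738795
[   1.8    5.8 -133.7] 0.0
```

>>> send_rows(targets="0 0 0 0 0;0 0 0 0 0;0 0 0 0 0;0 0 0 0 0;1 2 -45 0 0;1 4 -90 0 0;2 6 -134 0 0;-40 6 -150 0 0;-80 6 -150 0 0;-80 6 -150 0 0;-80 6 -150 0 0;-80 6 -150 0 0")

```text
time: 20.4
ee_pos: [0.526, -0.0456, 0.2661]
tcp_rot: [177.4, -0.6, 146.1]
wrist_force: [0.2, -0.5, -1.1]
opening: 0.0854
grasp_force: 0.0
```

```bash
python3 - <<'E'
from h import *
o=bot.get_obs();print(o['time'],o['ee_pos'],o['tcp_rot'])
im=camera('wrist');cv2.imwrite('pics/w6c.png',cv2.resize(im[60:360,140:500],(720,600),interpolation=2))
E
```

```text
20.4 [ 0.52596595 -0.04557396  0.2660785 ] [177.40184551  -0.60430362 146.05845495]
```

View pics/w6c.png

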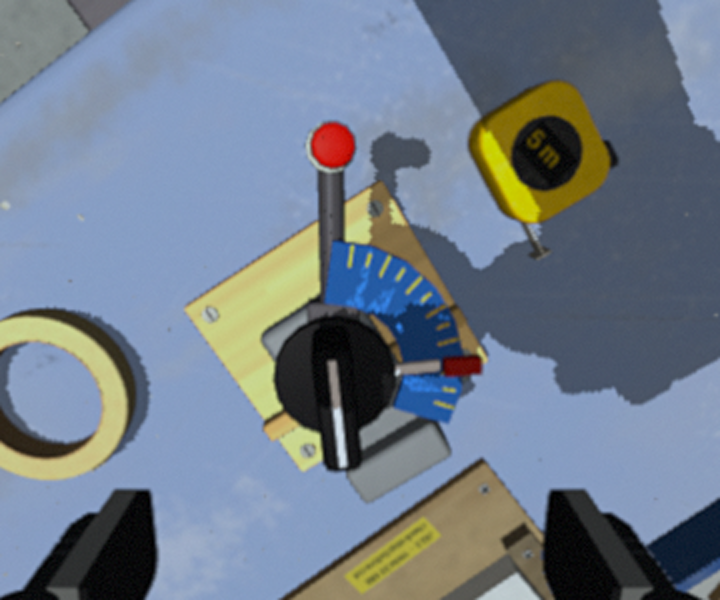

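The lever is back at its tight position, with the peg at about (332,145) in the crop. The pointer tip at (440,367) meets the tab at (462,366), and nothing else has moved.

```bash
python3 -c "
from workcell import ticket
print(ticket.job_done())"
```

```text
the job is handed in; nothing more can be done
None
```

I loosened the nut, turned the pointer to within about 1° of the red tab, and swung the lever back to about 1.17 rad (firmly tight is above 1.0). I handed the job in at about 20 s, with the arm clear and nothing else seen to have moved.

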